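Pack the kit tray for hanging a door

TASK

The joiner is off to hang a door: pack the kit tray. Put the block plane, the tape measure, the cork sanding block and the glass jar of screws each into the foam pocket cut to its outline, flat on the pocket's floor with the base down (either way round), and never let the jar tip over.

Things in the scene. Friction and masses are not known exactly. Their poses are not given: they have to be found in the camera images.
- block_plane: Iron block plane, loose, 48 mm wide (x), 155 mm long (y), 54 mm high, about 0.7 kg, standing on its sole. Origin: centre of the sole, on the bench; z up, y along its length. The two parallel side walls, 48 mm apart over the outside, are up to 36 mm high in the middle of the length: grip across them.
- tape_measure: Yellow tape measure, loose, lying on its flat side: 66 mm wide (x), 84 mm long (y) with its hook, 34 mm high, 0.2 kg. Origin: centre of the underside of this outline; z up, y along its length. The case runs from y = -26 to +42 mm, so the middle of the case is at y = +8 mm; grip across the 66 mm width.
- sanding_block: Cork sanding block, brown, loose, a plain block 62 mm wide (x), 112 mm long (y), 38 mm high, 0.06 kg. Origin: centre of its underside; z up, y along its length.
- screw_jar: Round glass jar of screws, loose, standing: 66 mm across and 86 mm high with its brass-coloured metal lid (65 mm across, the top 14 mm), 0.22 kg. Origin: centre of its underside; z up along the jar's axis.
- long_pocket: Fixed dark grey foam module 107 x 183 x 28 mm (x, y, z), one of four in a tray (rim 32 mm high). Origin: centre of its underside, 2 mm above the bench; y along its length. In its middle a long narrow rectangular pocket, 64 mm wide (x) and 171 mm long (y), 14 mm deep; its light grey floor is 14 mm above the origin. Finger scoops 12 mm wide, 44 mm long, in the middle of both long sides.
- short_pocket: Fixed dark grey foam module 107 x 183 x 28 mm (x, y, z), one of four in a tray (rim 32 mm high). Origin: centre of its underside, 2 mm above the bench; y along its length. In its middle a short, nearly square pocket, 82 mm wide (x) and 100 mm long (y), 14 mm deep; its light grey floor is 14 mm above the origin. Finger scoops 9.5 mm wide, 44 mm long, in the middle of both long sides.
- middle_pocket: Fixed dark grey foam module 107 x 183 x 28 mm (x, y, z), one of four in a tray (rim 32 mm high). Origin: centre of its underside, 2 mm above the bench; y along its length. In its middle a rectangular pocket, 78 mm wide (x) and 128 mm long (y), 14 mm deep; its light grey floor is 14 mm above the origin. Finger scoops 11.5 mm wide, 44 mm long, in the middle of both long sides.
- round_pocket: Fixed dark grey foam module 107 x 183 x 28 mm (x, y, z), one of four in a tray (rim 32 mm high). Origin: centre of its underside, 2 mm above the bench; y along its length. In its middle a round pocket, 82 mm across, 14 mm deep; its light grey floor is 14 mm above the origin.
Things that resemble listed ones, but are neither listed nor needed, are in the scene too. Of the things that look like the sanding_block, the larger one is meant.

How it is judged:
By the outcome, as a careful person would: the job done as asked, in the order asked, and still so for the second after the job is handed in, with the robot touching nothing.
It also fails if it takes over 104 s, if anything falls off the work surface, if the arm or the gripper's body presses on something with over 40 N, if the wrist force passes 120 N, or if a joint passes its speed limit or range.

ROBOT

A 7-joint arm with a two-finger parallel gripper is mounted at the origin on a cart in front of the work surface, level with it; the furniture and walls round the work are solid. World frame = base frame: x ahead of the robot, y to its left, z up, the work surface at z = 0. Lengths are in m, angles in rad, forces in N, time in s.
With the tool pointing down it reaches from about 0.425 to 0.925 m from the base axis. Payload 6.8 kg.
Tool frame: the origin (TCP) lies between the finger pads; the fingertips stand 14 mm ahead of it and the grasp point (between the pads) lies 5 mm behind it; z points along the fingers, y is the line along which they close (so a half turn about z gives the same grasp; the last joint's range is limited). The gripper opens to 85 mm and grips with 20 to 120 N. Pads are 22 mm wide; open, the fingers measure 114 mm over their backs; the gripper's body (76 mm by 85 mm) begins 54 mm behind the grasp point. The pads swing forward as they close: fully open they stand 13 mm farther back than shut.
Start: joints at [1.014, 0.477, 0.022, 1.555, -0.011, 1.109, -0.083], TCP at [0.293, -0.608, 0.245] pointing down, gripper open.
Joint ranges: [-2.96, 2.96], [-0.34, 2.1], [-1.41, 1.46], [0.24, 2.44], [-1.37, 4.51], [0.17, 1.92], [-2.96, 2.96]. Speed limits (rad/s): [2.39, 2.39, 3.14, 3.14, 3.14, 3.14, 3.14].

INTERFACE

Orientations are given as a rotation vector (axis times angle).
In Python, from bench import r, eyes, ticket gives the robot as it stands. The module is installed in compiled form; this text tells all that it offers.
- The arm moves only by the tool arm_command, never from a script. Its argument "plan" is text: rows parted by semicolons, each of 4 numbers parted by spaces: the shift along the tool's x, y, z in m, then the turn about the tool's z in degrees. In form: tx ty tz yaw; .... A call has 1 to 20 rows; each row shifts and turns the commanded pose from where the row before left it, along the tool's axes as they then stand; what a row does not reach is not made up. A row lasts 1/8 s, in which the tool goes at most 62.5 mm and 10.7 degrees, less where a joint would pass 70% of its speed; a pose out of reach is approached as far as the arm can. A call is refused whole if a number of a shift passes 0.0625 or a number of a turn 10.7, either way. A call with a gripper value outside its range is refused whole. "hand" is the closure, from -1 (fully open) to 1 (shut), set as the call begins (left out, the last holds). The fingers move at their own pace and stop on an object; "grip_force" is the grip in N (left out, the last holds). Time passes only in rows, so rows that do not move let the fingers close. It gives the time, the measured TCP pose, the force, the opening and the grip force at its end, in the units of the state.
- r.get_obs(): the state, without advancing time (a new reading comes with each control period).
- eyes.grab_frame(name): name is "scene" or "top" or "wrist"; returns (picture, depth): 480x640x3 uint8, red, green, blue; 480x640 float32, m along the optical axis (not along the pixel's ray), 0 where there is no reading.
- eyes.calibration(name): a dict with "fov_y" (degrees; the focal length in pixels is half the picture's height over the tangent of half this angle, whatever the lens; pixels are square), "cx", "cy" (the principal point, pixels), "k1" (the pictures are not rectified: a ray, as slopes to the right and down, at radius r is drawn at 1 + k1 r^2 times it, then the intrinsics apply), "origin" and "attitude" of the camera in the world; the wrist camera has in their place "tool_from_camera" (4x4, takes a point from camera to tool coordinates, whose origin is the TCP and whose axes are the flange's). Camera axes: x right, y up, looking along -z (the intrinsics and any distortion apply to the point x, -y, -z); pixel columns grow to the right and rows downward; lengths in m; the calibration is good to about 2 mm. A picture is of the moment at which its call begins: read the wrist's pose just before it. calibration takes no time and is no camera call.
- ticket.hand_in(): hands the job in; it is judged then, once.
The state is a dict: "clock": time; "joints": joint angles; "qvel": joint speeds; "tau": joint torques, N m; "tcp_pos": TCP position; "orientation": TCP orientation; "contact_force": force on the tool from outside, world axes, zero at the start; "moment": the same for the moment, N m; "grip_width": finger opening in m; "gripper_force": force on a finger pad.
Only numpy, scipy, OpenCV 4.12 (cv2) and the standard library are available. Lean on these libraries where they do the work, as an engineer would, in place of code of your own. Each camera call takes 0.05 s, during which the arm holds its last target. There are 200 camera calls.

## Working session

There is one attempt and no reset: what is moved stays moved. The work goes in short steps, Python scripts to look and compute and a tool call to move; the robot and the scene stay as the last step left them, time stands still between calls to the robot, and variables do not carry over. Pictures are saved under pics/ and viewed, at most 17 in all, crops included, and the job is handed in when it is done.

Besides the shell and the picture viewer there is one more tool, called after "Emit:" as name(argument=value, ...) on one line, values as JSON. arm_command: Moves the arm, as the interface text tells. Its arguments: {"type":"object","properties":{"plan":{"type":"string"},"hand":{"type":"number"},"grip_force":{"type":"number"}},"required":["plan"]}

```bash
mkdir -p pics; cat > h.py <<'E'
import numpy as np, cv2
from scipy.spatial.transform import Rotation as R
from bench import r, eyes, ticket
def save(n,f): cv2.imwrite('pics/'+f,cv2.cvtColor(n,cv2.COLOR_RGB2BGR))
def att(a):
    a=np.array(a,float)
    return a if a.shape==(3,3) else (R.from_rotvec(a).as_matrix() if a.size==3 else R.from_quat(a).as_matrix())
def campose(name,obs=None):
    c=eyes.calibration(name)
    if 'origin' in c: return np.array(c['origin'],float),att(c['attitude'])
    T=np.array(c['tool_from_camera']); M=R.from_rotvec(obs['orientation']).as_matrix()
    return np.array(obs['tcp_pos'])+M@T[:3,3], M@T[:3,:3]
def rays(name,uv,obs=None):
    c=eyes.calibration(name); f=240/np.tan(np.radians(c['fov_y'])/2)
    d=(np.atleast_2d(uv).astype(float)-[c['cx'],c['cy']])/f
    s=d.copy()
    for _ in range(20): s=d/(1+c['k1']*(s**2).sum(1,keepdims=True))
    o,A=campose(name,obs)
    return o,np.c_[s[:,0],-s[:,1],-np.ones(len(s))]@A.T
def onplane(name,uv,z,obs=None):
    o,d=rays(name,uv,obs); return o+d*((z-o[2])/d[:,2])[:,None]
def cloud(name,depth,obs=None):
    v,u=np.mgrid[:480,:640]; o,d=rays(name,np.c_[u.ravel(),v.ravel()],obs)
    P=o+d*depth.reshape(-1,1); P[depth.ravel()<=0]=np.nan
    return P.reshape(480,640,3)
E
python3 - <<'E'
from h import *
for n in('scene','top'):
    c=eyes.calibration(n);print(n,c)
    im,d=eyes.grab_frame(n);save(im,n+'0.png');np.savez(n+'0.npz',im=im,d=d)
o=r.get_obs();print(o)
print(eyes.calibration('wrist'))
E
```

```text
scene {'fov_y': 47.463977776148305, 'cx': 314.91046319587895, 'cy': 243.94155412384282, 'k1': -0.06351860560185622, 'origin': array([0.48561989, 0.96966372, 1.06278287]), 'attitude': array([ 0.09773513, -1.14105918, -2.76782618])}
top {'fov_y': 56.10590778877719, 'cx': 314.86627351129135, 'cy': 246.10599900802526, 'k1': -0.057656565547743656, 'origin': array([ 0.45013092, -0.06517063,  1.21037361]), 'attitude': array([ 0.13269047, -0.1065716 , -1.56331335])}
{'clock': 0.1, 'joints': array([ 1.01390968,  0.47771779,  0.02233709,  1.55632286, -0.01149284,
        1.10926265, -0.08310801]), 'qvel': array([ 0.00199873, -0.0004801 ,  0.00058683, -0.00331435,  0.00148693,
        0.00014909, -0.001914  ]), 'tau': array([ 4.81521172e-03, -5.97752774e+01,  1.61371708e+00, -2.81950629e+01,
        1.27214834e-02,  5.08261626e-03, -1.60091247e-05]), 'tcp_pos': array([ 0.29264851, -0.607723  ,  0.24443511]), 'orientation': array([-3.06134909e+00, -6.98746096e-01,  7.32113823e-04]), 'contact_force': array([-0.24496363, -0.25590616, -0.37548163]), 'moment': array([0.03049033, 0.01505581, 0.05283778]), 'gripper_force': 0.0, 'grip_width': 0.08538713835450062}
{'fov_y': 70.4938275220416, 'cx': 319.72599797730686, 'cy': 243.50340812576022, 'k1': -0.05256885501490813, 'tool_from_camera': array([[-7.17626429e-05,  9.57010571e-01,  2.90053031e-01,
         7.37941555e-02],
       [ 9.99999964e-01,  1.43434396e-04, -2.25840058e-04,
         7.51641304e-05],
       [-2.57734904e-04,  2.90053005e-01, -9.57010547e-01,
        -1.28306240e-01],
       [ 0.00000000e+00,  0.00000000e+00,  0.00000000e+00,
         1.00000000e+00]])}
```

View pics/top0.png

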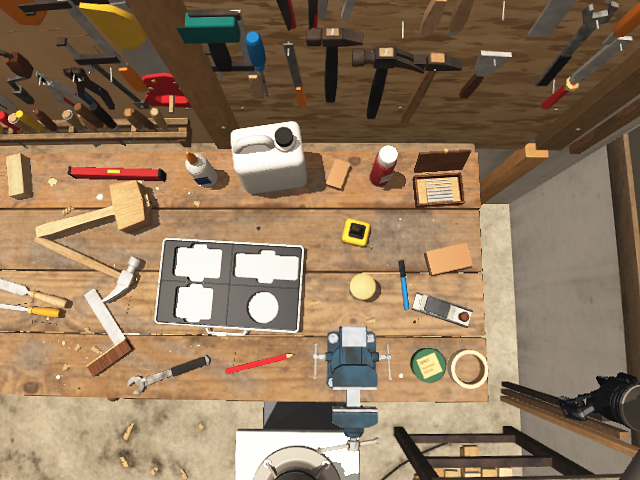

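View pics/scene0.png

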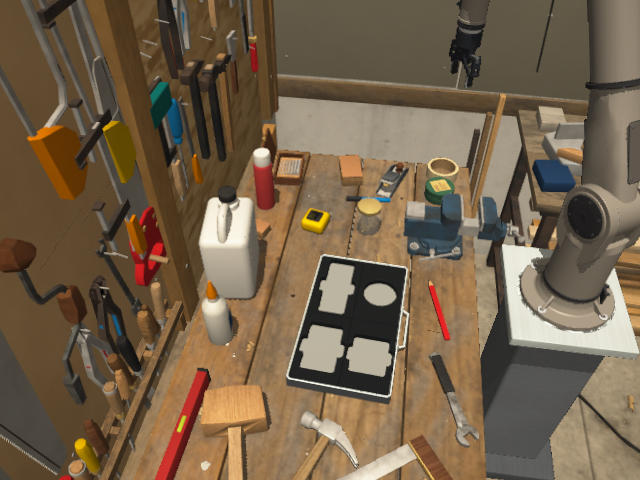

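```bash
cat > m.py <<'E'
from h import *
Z={n:np.load(n+'0.npz') for n in('top','scene')}
C={n:cloud(n,Z[n]['d']) for n in Z}
def rect(P):
    (c,s,a)=cv2.minAreaRect((P[:,:2]*1000).astype(np.float32)); return np.round(c,1),np.round(s,1),round(a,1)
def seg(n,box,zlo,zhi):
    x0,y0,x1,y1=box; P=C[n][y0:y1,x0:x1]; m=(P[...,2]>zlo)&(P[...,2]<zhi)
    k,l,st,_=cv2.connectedComponentsWithStats(m.astype(np.uint8)); 
    i=1+np.argmax(st[1:,4]); return P[l==i]
if __name__=='__main__':
    for n,b,lo,hi in [('plane',(405,285,480,335),.01,.08),('tape',(335,215,375,250),.02,.05),('sand',(420,238,478,278),.025,.05),('sand2',(320,155,355,195),.015,.06),('jar',(343,270,385,305),.075,.1),('green',(405,340,450,385),.01,.15),('knife',(396,255,412,310),.006,.05),('vise',(310,320,385,395),.03,.3),('tray',(150,230,312,340),.024,.04)]:
        P=seg('top',b,lo,hi); print(n,rect(P),len(P),'z',np.round(np.percentile(P[:,2],[5,50,95])*1000,1))
    P=C['top']; print('bench z',[np.round(P[v,u]*1000) for u,v in((330,270),(380,220),(320,320),(390,250))])
    for n in('top','scene'):
        im=Z[n]['im'].astype(int); p=C[n]
        g=(im.min(2)>150)&(im.max(2)-im.min(2)<25)&(p[...,2]>.005)&(p[...,2]<.026)
        k,l,st,ce=cv2.connectedComponentsWithStats(g.astype(np.uint8))
        for i in range(1,k):
            if st[i,4]>400 and st[i,2]<90:
                vs,us=np.nonzero(l==i); Q=onplane(n,np.c_[us,vs],.016); print(n,st[i,:2]+st[i,2:4]//2,rect(Q),len(Q),np.round(np.nanmedian(p[l==i][:,2])*1000,1))
    o,d=rays('top',[[352,330],[352,360]]);print(o)
E
python3 m.py; python3 - <<'E'
from h import *
im=np.load('top0.npz')['im'][150:400,310:490];save(cv2.resize(im,None,fx=3,fy=2.4*1.0) if 0 else cv2.resize(im,None,fx=2.4,fy=2.4),'crop1.png')
E
```

```text
plane (array([ 466.5, -380.9]), array([153.2,  49. ]), 71.3) 762 z [14.4 39.1 53.1]
tape (array([ 669.8, -152.3]), array([67.8, 65.5]), 77.0) 606 z [25.5 32.8 37.9]
sand (array([ 599.5, -397.7]), array([ 60.4, 113. ]), 12.7) 967 z [33.1 37.2 40.8]
sand2 (array([ 833.4, -105.1]), array([43.1, 77.7]), 69.9) 444 z [20.8 25.2 28.9]
jar (array([ 522.4, -163.6]), array([63.2, 62.5]), 44.4) 534 z [81.5 85.2 88.7]
green (array([ 325.5, -334.1]), array([83., 83.]), 44.9) 930 z [37.5 42.2 45.7]
knife (array([ 532.5, -280.7]), array([126.9,  14.4]), 5.5) 244 z [ 7.7 12.  16. ]
vise (array([ 343.2, -137.4]), array([164.6, 154.7]), 37.2) 2695 z [ 34.6 109.7 134. ]
tray (array([525.8, 182.6]), array([381.6, 234.8]), 86.9) 6759 z [25.8 29.5 33.4]
bench z [array([571., -86.,   2.]), array([ 710., -224.,   -7.]), array([438., -59.,   3.]), array([ 626., -249.,   -2.])]
top [198 263] (array([588.5, 268.9]), array([121.3,  96.8]), 85.7) 1316 15.1
top [267 267] (array([577. ,  84.3]), array([ 85.9, 163.5]), 0.2) 1509 15.3
top [194 303] (array([481.4, 275.7]), array([93.9, 99.3]), 86.8) 1146 15.6
top [105 316] (array([442.4, 519.5]), array([158.8,  31.3]), 37.0) 560 8.6
top [263 308] (array([470.8,  91.3]), array([75., 74.]), 45.9) 656 15.4
[ 0.45013092 -0.06517063  1.21037361]
```

View pics/crop1.png

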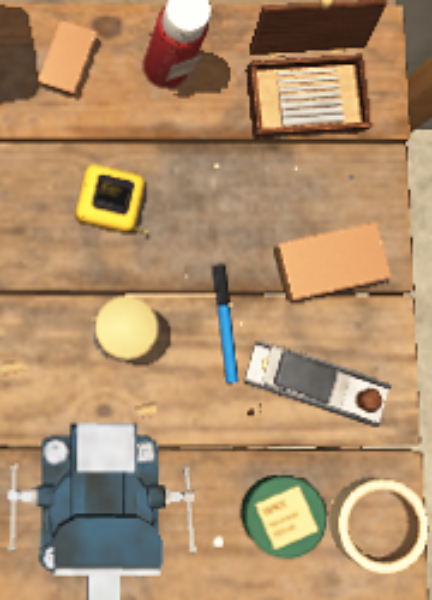

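Candidates: planing tool only at (442,309). Tape is the yellow item at (355,233). The sanding block is the larger one at (448,258), with the smaller at (337,174). The jar is the brass lid at (362,287); the lookalikes are the green tin at (429,365) and the wooden tape roll at (468,370). The crop agrees with the choices. The plane comes first.

```bash
cat > d.py <<'E'
from h import *
def phi(o): M=R.from_rotvec(o['orientation']).as_matrix(); return np.degrees(np.arctan2(M[1,0],M[0,0]))
def D(x,y,z,p,o=None):
    o=o or r.get_obs(); f=phi(o); t=np.radians(p); e=np.array([x,y,z])-o['tcp_pos']
    yaw=(f-p+180)%360-180
    print(f"clk {o['clock']:.1f} phi {f:.1f} yaw {yaw:.1f}  shift after yaw mm: {1e3*(e[0]*np.cos(t)+e[1]*np.sin(t)):.1f} {1e3*(e[0]*np.sin(t)-e[1]*np.cos(t)):.1f} {-1e3*e[2]:.1f}  q7 {o['joints'][6]:.2f}")
E
python3 -c "
from d import *
D(.4665,-.381,.20,71.3)"
```

```text
clk 0.1 phi 25.7 yaw -45.6  shift after yaw mm: 270.5 92.0 44.4  q7 -0.08
```

Emit:
arm_command(plan="0 0 0 -9.1;0 0 0 -9.1;0 0 0 -9.1;0 0 0 -9.1;0 0 0 -9.2;0.045 0.0153 0.0075 0;0.045 0.0153 0.0075 0;0.045 0.0153 0.0075 0;0.045 0.0153 0.0075 0;0.045 0.0153 0.0075 0;0.045 0.0155 0.0075 0;0 0 0 0;0 0 0 0", hand=-1, grip_force=50)

```text
clock: 1.72
tcp_pos: [0.4661, -0.3822, 0.2]
orientation: [-2.552, -1.831, 0.001]
contact_force: [-0.0, -0.9, 0.0]
grip_width: 0.0854
gripper_force: 0.0
```

```bash
cat > w.py <<'E'
import sys
from d import *
o=r.get_obs();im,d=eyes.grab_frame('wrist');np.savez('w.npz',im=im,d=d);
if len(sys.argv)>1: save(im,sys.argv[1])
P=cloud('wrist',d,o)
def rect(m):
    k,l,st,_=cv2.connectedComponentsWithStats(m.astype(np.uint8)); i=1+np.argmax(st[1:,4])
    Q=P[l==i]; c,s,a=cv2.minAreaRect((Q[:,:2]*1000).astype(np.float32)); return np.round(c,1),np.round(s,1),round(a,1),st[i],np.round(np.percentile(Q[:,2],[2,50,98])*1e3,1)
E
python3 - <<'E'
import sys; sys.argv=['','w1.png']; exec(open('w.py').read())
D(.4665,-.381,.2,71.3)
print('bench',np.nanmedian(P[abs(P[...,2])<.012][:,2]))
m=(P[...,2]>.012)&(P[...,2]<.08)&(abs(P[...,0]-.4665)<.12)&(abs(P[...,1]+.381)<.1)
print(rect(m)); print(rect(m&(P[...,2]>.022)))
E
```

```text
clk 1.8 phi 71.2 yaw -0.1  shift after yaw mm: 2.2 0.3 0.1  q7 0.16
bench -0.00028601875028139156
(array([ 464.9, -381.2]), array([153.5,  48.1]), 71.8, array([ 291,  137,   55,  158, 6263], dtype=int32), array([13.5, 41.4, 54. ]))
(array([ 466.7, -375.5]), array([129.7,  48.1]), 71.8, array([ 291,  144,   55,  139, 5350], dtype=int32), array([24.6, 44.3, 54.1]))
```

View pics/w1.png

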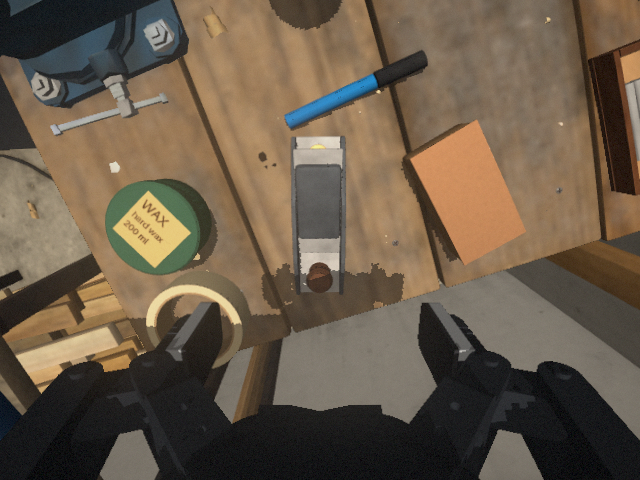

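The wrist picture shows the plane at (320,220), aligned between the fingers; the wax tin (155,225) and the sanding block (465,195) are clear of the fingers.

Emit:
arm_command(plan="0.0005 -0.001 0.035 -0.5;0 0 0.035 0;0 0 0.035 0;0 0 0.035 0;0 0 0.025 0;0 0 0.014 0;0 0 0 0")

```text
clock: 2.65
tcp_pos: [0.4648, -0.3817, 0.0207]
orientation: [-2.545, -1.84, 0.001]
contact_force: [0.1, -0.2, 0.1]
grip_width: 0.0851
gripper_force: 0.0
```

Emit:
arm_command(plan="0 0 0 0;0 0 0 0;0 0 0 0;0 0 0 0;0 0 0 0;0 0 0 0;0 0 0 0;0 0 0 0", hand=1, grip_force=70)

```text
clock: 3.65
tcp_pos: [0.4663, -0.3816, 0.0226]
orientation: [2.543, 1.841, 0.0]
contact_force: [-0.7, -0.1, 5.4]
grip_width: 0.0468
gripper_force: 75.1
```

Emit:
arm_command(plan="0 0 -0.01 0;0 0 -0.02 0;0 0 -0.04 0;0 0 -0.04 0;0 0 -0.03 0;0 0 0 0")

```text
clock: 4.4
tcp_pos: [0.4672, -0.382, 0.1646]
orientation: [2.54, 1.839, 0.003]
contact_force: [0.7, -0.2, -6.5]
grip_width: 0.047
gripper_force: 73.9
```

```bash
python3 -c "
from d import *
D(.5757,.0863,.16,86.9)
D(.40,.0863,.16,86.9)"
```

```text
clk 4.4 phi 71.8 yaw -15.1  shift after yaw mm: 473.5 83.0 4.6  q7 0.15
clk 4.4 phi 71.8 yaw -15.1  shift after yaw mm: 464.0 -92.4 4.6  q7 0.15
```

Emit:
arm_command(plan="0.03 0.005 0 -7.5;0.05 0.009 0 -7.6;0.057 0.01 0 0;0.057 0.01 0 0;0.057 0.01 0 0;0.057 0.01 0 0;0.057 0.01 0 0;0.057 0.01 0 0;0.04 0.007 0 0;0.012 0.003 0 0;0 0 0 0;0 0 0 0")

```text
clock: 5.9
tcp_pos: [0.5885, 0.0805, 0.1605]
orientation: [2.283, 2.158, -0.004]
contact_force: [1.0, 0.2, -5.9]
grip_width: 0.0464
gripper_force: 73.6
```

```bash
python3 - <<'E'
import sys; sys.argv=['','w2.png']; exec(open('w.py').read())
D(.5757,.0863,.16,86.9)
i=im.astype(int); g=(i.min(2)>130)&(i.max(2)-i.min(2)<30)&(P[...,2]>.008)&(P[...,2]<.024)
k,l,st,_=cv2.connectedComponentsWithStats(g.astype(np.uint8))
for j in range(1,k):
    if st[j,4]>1500:
        Q=P[l==j];c,s,a=cv2.minAreaRect((Q[:,:2]*1000).astype(np.float32));print(st[j],np.round(c,1),np.round(s,1),round(a,1),np.median(Q[:,2]))
E
```

```text
clk 6.0 phi 86.8 yaw -0.1  shift after yaw mm: 5.1 -13.3 0.7  q7 -0.50
[  87    0  120   48 4818] [471.5 245.1] [32.3 88.1] 84.7 0.01559548582048087
[ 247    0  114   65 6956] [585.3 230.5] [43.1 79.8] 86.9 0.015730298266231985
[ 130  181   93   92 6399] [468.2  90.6] [77.3 78. ] 8.8 0.015530938673226802
```

View pics/w2.png

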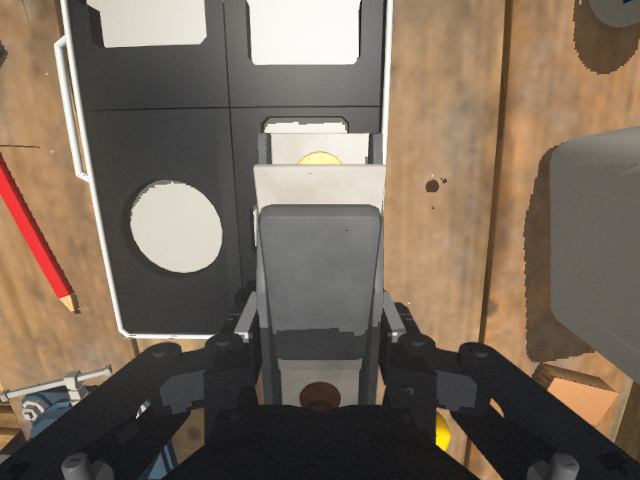

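The picture shows the plane held over the long pocket. The round pocket at (176,227) and the upper two pockets give a tray estimate that agrees with the top view to within 2 mm.

Emit:
arm_command(plan="0.0055 -0.012 0 0;0 0 0.03 0;0 0 0.035 0;0 0 0.025 0;0 0 0.012 0;0 0 0 0;0 0 0 0")

```text
clock: 6.82
tcp_pos: [0.5782, 0.0894, 0.0605]
orientation: [2.28, 2.16, 0.003]
contact_force: [0.3, 0.5, -5.5]
grip_width: 0.0464
gripper_force: 73.5
```

```bash
python3 - <<'E'
import sys; sys.argv=['','w3.png']; exec(open('w.py').read())
D(.5768,.0867,.039,86.9)
E
```

```text
clk 6.9 phi 86.9 yaw 0.0  shift after yaw mm: -2.7 -1.4 21.6  q7 -0.58
```

View pics/w3.png

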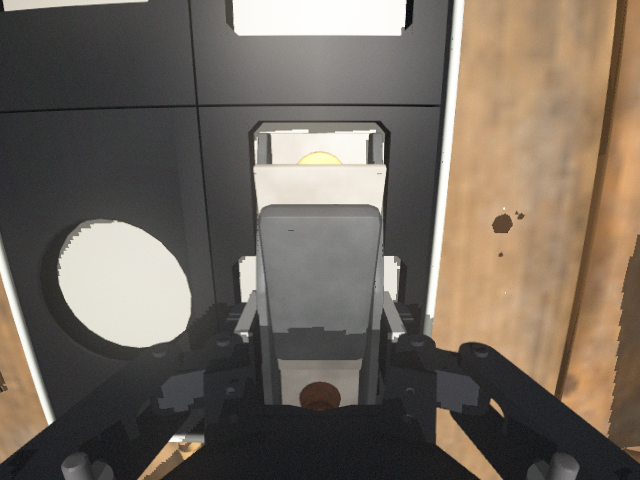

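The plane sits centrally over the long pocket (pocket edges at columns 252 and 388), so I lower it.

Emit:
arm_command(plan="-0.0025 -0.001 0.006 0;0 0 0.006 0;0 0 0.005 0;0 0 0.003 0;0 0 0 0;0 0 0 0")

```text
clock: 7.62
tcp_pos: [0.5764, 0.0867, 0.0393]
orientation: [2.28, 2.161, 0.0]
contact_force: [-0.3, -0.0, -5.9]
grip_width: 0.0469
gripper_force: 73.7
```

Emit:
arm_command(plan="0 0 0.001 0;0 0 0.001 0;0 0 0 0")

```text
clock: 8.0
tcp_pos: [0.5765, 0.0868, 0.0386]
orientation: [2.28, 2.16, 0.0]
contact_force: [-4.7, -0.8, 7.5]
grip_width: 0.0471
gripper_force: 75.4
```

Emit:
arm_command(plan="0 0 0 0;0 0 0 0;0 0 0 0;0 0 0 0", hand=-0.3)

```text
clock: 8.5
tcp_pos: [0.5764, 0.0867, 0.0373]
orientation: [2.28, 2.161, 0.0]
contact_force: [-1.5, 0.1, -0.4]
grip_width: 0.0555
gripper_force: 0.0
```

Emit:
arm_command(plan="0 0 -0.01 0;0 0 -0.02 0;0 0 -0.04 0;0 0 -0.06 0;0 0 -0.04 0;0 0 0 0")

```text
clock: 9.25
tcp_pos: [0.5786, 0.0875, 0.2127]
orientation: [2.277, 2.157, 0.012]
contact_force: [-0.4, 0.1, -0.2]
grip_width: 0.0557
gripper_force: 0.0
```

```bash
python3 - <<'E'
import sys; sys.argv=['','w4.png']; exec(open('w.py').read())
m=(P[...,2]>.033)&(P[...,2]<.09)&(abs(P[...,0]-.5768)<.06)&(abs(P[...,1]-.0867)<.1)
print(rect(m)); 
D(.6698,-.1523,.2,77)
E
```

```text
(array([576.3,  89.6]), array([141.1,  48. ]), 86.9, array([ 288,  143,   56,  149, 5732], dtype=int32), array([33.8, 59.4, 70.1]))
clk 9.3 phi 86.9 yaw 9.9  shift after yaw mm: -212.3 143.9 10.3  q7 -0.48
```

View pics/w4.png

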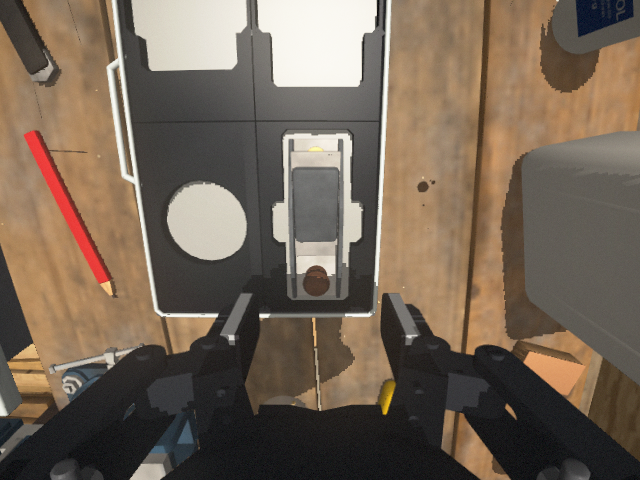

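The plane lies in its pocket (315,218), its top at 70 mm as it must be. Next comes the tape.

Emit:
arm_command(plan="0 0 0 9.9;-0.05 0.034 0 0;-0.054 0.037 0.003 0;-0.054 0.037 0.004 0;-0.044 0.03 0.003 0;-0.010 0.006 0 0;0 0 0 0;0 0 0 0", hand=-1)

```text
clock: 10.3
tcp_pos: [0.6663, -0.1439, 0.1974]
orientation: [-2.454, -1.958, -0.0]
contact_force: [-0.1, 0.1, 0.3]
grip_width: 0.0855
gripper_force: 0.0
```

```bash
python3 - <<'E'
import sys; sys.argv=['','w5.png']; exec(open('w.py').read())
m=(P[...,2]>.02)&(P[...,2]<.05)&(abs(P[...,0]-.67)<.08)&(abs(P[...,1]+.152)<.1)
print(rect(m)); i=im.astype(int); y=(i[...,0]-i[...,2]>80)&(abs(P[...,0]-.67)<.08)&(abs(P[...,1]+.152)<.08)&(P[...,2]<.05)
print(rect(y)); save(cv2.resize(im[80:330,180:480],None,fx=2,fy=2),'w5c.png')
D(.6698,-.1523,.2,77)
E
```

```text
(array([ 670.7, -152. ]), array([67.3, 66. ]), 76.5, array([ 291,  196,   73,   73, 5062], dtype=int32), array([24.7, 33.6, 36.8]))
(array([ 670.9, -159.1]), array([81.2, 69.3]), 76.1, array([ 291,  194,   74,   84, 3194], dtype=int32), array([12.1, 32.4, 34.7]))
clk 10.3 phi 77.2 yaw 0.2  shift after yaw mm: -7.5 5.1 -2.3  q7 -0.25
```

View pics/w5c.png

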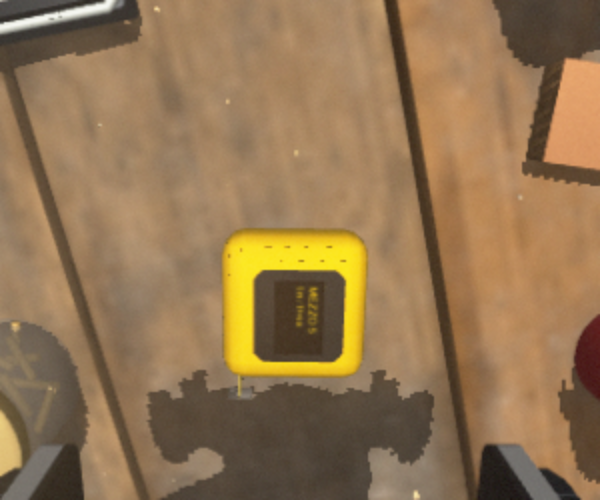

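The crop shows the tape with its hook at the bottom (238,390), i.e. towards the tool's −x. So the tape's y is along +x of the tool at 76.5°, case centre (0.6708, −0.152).

Emit:
arm_command(plan="-0.007 0.006 0.02 0.7;0 0 0.04 0;0 0 0.04 0;0 0 0.035 0;0 0 0.025 0;0 0 0.015 0;0 0 0.005 0;0 0 0 0;0 0 0 0")

```text
clock: 11.48
tcp_pos: [0.6718, -0.1548, 0.0188]
orientation: [2.469, 1.94, 0.002]
contact_force: [0.1, 0.6, 0.1]
grip_width: 0.0858
gripper_force: 0.0
```

Emit:
arm_command(plan="0 0 0 0;0 0 0 0;0 0 0 0;0 0 0 0;0 0 0 0;0 0 0 0", hand=1, grip_force=40)

```text
clock: 12.22
tcp_pos: [0.6715, -0.1549, 0.0188]
orientation: [2.47, 1.94, 0.001]
contact_force: [-1.6, -0.3, 6.0]
grip_width: 0.0632
gripper_force: 44.0
```

Emit:
arm_command(plan="0 0 -0.01 0;0 0 -0.03 0;0 0 -0.05 0;0 0 -0.045 0;0 0 0 0")

```text
clock: 12.85
tcp_pos: [0.6737, -0.155, 0.1577]
orientation: [2.466, 1.937, 0.009]
contact_force: [-0.5, -0.2, -3.0]
grip_width: 0.0633
gripper_force: 45.0
```

```bash
python3 -c "
from d import *
a=np.radians(86.9);c=np.array([.4799,.2752])+.008*np.array([np.cos(a),np.sin(a)]);print(c)
D(c[0],c[1],.15,86.9)"
```

```text
[0.48033263 0.28318829]
clk 12.8 phi 76.3 yaw -10.6  shift after yaw mm: 427.1 -216.8 7.7  q7 -0.26
```

Emit:
arm_command(plan="0 0 0 -10.6;0.03 -0.015 0 0;0.047 -0.024 0 0;0.05 -0.026 0 0;0.05 -0.026 0 0;0.05 -0.026 0 0;0.05 -0.026 0 0;0.05 -0.026 0 0;0.047 -0.024 0 0;0.035 -0.017 0 0;0.0155 -0.007 0 0;0 0 0 0;0 0 0 0")

```text
clock: 14.48
tcp_pos: [0.4781, 0.2786, 0.1522]
orientation: [2.283, 2.157, -0.002]
contact_force: [-0.4, -0.3, -2.4]
grip_width: 0.0635
gripper_force: 45.0
```

```bash
cat > fl.py <<'E'
import sys; exec(open('w.py').read())
i=im.astype(int); g=(i.min(2)>130)&(i.max(2)-i.min(2)<30)&(P[...,2]>.008)&(P[...,2]<.024)
k,l,st,_=cv2.connectedComponentsWithStats(g.astype(np.uint8))
for j in range(1,k):
    if st[j,4]>1000:
        Q=P[l==j];c,s,a=cv2.minAreaRect((Q[:,:2]*1000).astype(np.float32));print(st[j],np.round(c,1),np.round(s,1),round(a,1),np.median(Q[:,2]))
E
python3 fl.py w6.png; python3 -c "
from d import *
D(.4803,.2806,.15,86.9)"
```

```text
[  13   29   89  156 2621] [279.1 390.2] [ 30.2 121.5] 10.9 0.010366873161775092
[  397   162   120   147 13773] [589.4 268.6] [125.   98.5] 87.3 0.015853151340833593
[ 260  180  125   57 5779] [481.1 300.5] [ 45.4 100.8] 86.7 0.015683156508162488
clk 14.5 phi 86.7 yaw -0.2  shift after yaw mm: 2.2 2.0 2.2  q7 -0.92
```

View pics/w6.png

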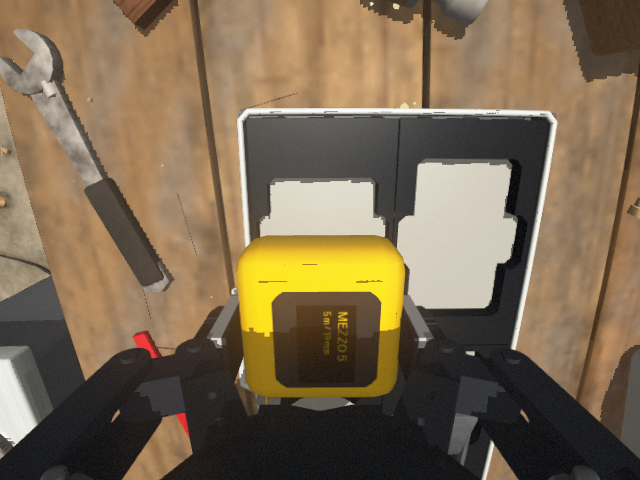

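The tape is held squarely over the short pocket (pocket's far edge row 180, columns 262–385).

Emit:
arm_command(plan="0.001 0.002 0.02 -0.2;0 0 0.035 0;0 0 0.03 0;0 0 0.015 0;0 0 0.006 0;0 0 0 0;0 0 0 0")

```text
clock: 15.4
tcp_pos: [0.4799, 0.2822, 0.0476]
orientation: [2.276, 2.164, 0.003]
contact_force: [-0.1, -0.1, -2.2]
grip_width: 0.0635
gripper_force: 45.0
```

```bash
python3 -c "
from d import *
D(.4802,.2795,.0348,86.9)"
```

```text
clk 15.4 phi 87.1 yaw 0.2  shift after yaw mm: -2.7 0.4 12.8  q7 -1.01
```

Emit:
arm_command(plan="-0.0027 0 0.004 0.2;0 0 0.004 0;0 0 0.003 0;0 0 0.002 0;0 0 0.001 0;0 0 0 0")

```text
clock: 16.15
tcp_pos: [0.4791, 0.2789, 0.0347]
orientation: [2.28, 2.16, -0.001]
contact_force: [-7.1, -4.9, 22.7]
grip_width: 0.0634
gripper_force: 47.6
```

Emit:
arm_command(plan="0 0 0 0;0 0 0 0;0 0 0 0", hand=-0.57)

```text
clock: 16.52
tcp_pos: [0.4791, 0.2791, 0.0324]
orientation: [-2.28, -2.161, 0.0]
contact_force: [0.5, 0.4, 0.6]
grip_width: 0.0672
gripper_force: 0.0
```

Emit:
arm_command(plan="0 0 -0.005 0;0 0 -0.01 0;0 0 -0.02 0;0 0 -0.05 0;0 0 -0.06 0;0 0 -0.035 0;0 0 0 0")

```text
clock: 17.4
tcp_pos: [0.4807, 0.2804, 0.2174]
orientation: [2.279, 2.159, 0.012]
contact_force: [-0.3, -0.6, -0.2]
grip_width: 0.0669
gripper_force: 0.0
```

```bash
python3 fl.py w7.png;  python3 - <<'E'
import sys; sys.argv=['']; exec(open('w.py').read())
m=(P[...,2]>.036)&(P[...,2]<.07)&(abs(P[...,0]-.48)<.06)&(abs(P[...,1]-.275)<.08)
print(rect(m)); 
D(.40,-.1,.2,95)
D(.5995,-.3977,.2,102.7)
E
```

```text
[  66   52   72  128 2234] [274.8 389. ] [ 39.  121.4] 11.1 0.010301273507772601
[ 378  161   99  121 9563] [589.  268.8] [124.1  98.8] 85.7 0.015802152543012538
[ 267  176  102   95 2863] [479.4 274.8] [ 96.2 100.9] 87.5 0.01568662187196873
(array([479.6, 281.9]), array([66.8, 65.9]), 87.2, array([ 282,  185,   74,   74, 5123], dtype=int32), array([41. , 49.6, 52.8]))
clk 17.5 phi 86.9 yaw -8.1  shift after yaw mm: -370.5 -111.7 13.5  q7 -0.88
clk 17.5 phi 86.9 yaw -15.8  shift after yaw mm: -686.5 -31.2 13.5  q7 -0.88
```

View pics/w7.png

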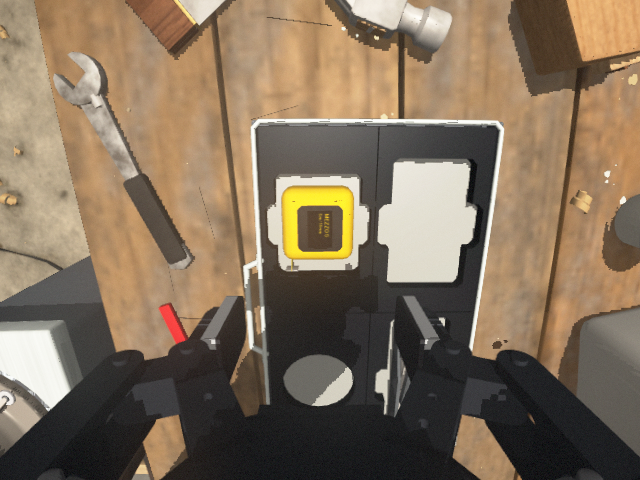

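The tape is flat in the short pocket at (318,222), its top at 50 mm as it must be. Now the sanding block.

Emit:
arm_command(plan="0 0 0 -7.9;0 0 0 -7.9;-0.035 -0.0016 0.001 0;-0.052 -0.0024 0.001 0;-0.054 -0.0025 0.001 0;-0.054 -0.0025 0.001 0;-0.054 -0.0025 0.001 0;-0.054 -0.0025 0.001 0;-0.054 -0.0025 0.001 0;-0.054 -0.0025 0.001 0;-0.054 -0.0025 0.001 0;-0.054 -0.0025 0.001 0;-0.054 -0.0025 0.001 0;-0.05 -0.0022 0.001 0;-0.04 -0.0018 0.001 0;-0.02 -0.001 0 0;0 0 0 0;0 0 0 0", hand=-1)

```text
clock: 19.75
tcp_pos: [0.5991, -0.3915, 0.1993]
orientation: [-1.958, -2.455, -0.002]
contact_force: [-0.1, 0.1, -0.6]
grip_width: 0.0855
gripper_force: 0.0
```

```bash
python3 - <<'E'
import sys; sys.argv=['']; exec(open('w.py').read())
m=(P[...,2]>.025)&(P[...,2]<.055)&(abs(P[...,0]-.6)<.09)&(abs(P[...,1]+.398)<.11)
print(rect(m)); 
D(.5995,-.3977,.2,102.7)
E
```

```text
(array([ 598.5, -397. ]), array([ 62.7, 111.6]), 12.5, array([ 281,  170,   75,  122, 8580], dtype=int32), array([36. , 37.5, 38.9]))
clk 19.8 phi 102.9 yaw 0.2  shift after yaw mm: -6.1 -1.1 -0.3  q7 0.58
```

Emit:
arm_command(plan="-0.003 -0.0015 0.02 0.4;0 0 0.04 0;0 0 0.04 0;0 0 0.035 0;0 0 0.025 0;0 0 0.015 0;0 0 0.005 0;0 0 0 0;0 0 0 0")

```text
clock: 20.92
tcp_pos: [0.5986, -0.3978, 0.0209]
orientation: [1.969, 2.445, 0.0]
contact_force: [-0.9, -0.7, 0.2]
grip_width: 0.0855
gripper_force: 0.0
```

Emit:
arm_command(plan="0 0 0 0;0 0 0 0;0 0 0 0;0 0 0 0;0 0 0 0;0 0 0 0", hand=1, grip_force=30)

```text
clock: 21.68
tcp_pos: [0.5983, -0.3978, 0.0206]
orientation: [1.97, 2.446, 0.0]
contact_force: [-0.6, 0.5, 6.0]
grip_width: 0.062
gripper_force: 34.0
```

Emit:
arm_command(plan="0 0 -0.01 0;0 0 -0.03 0;0 0 -0.05 0;0 0 -0.045 0;0 0 0 0;0 0 0 0")

```text
clock: 22.42
tcp_pos: [0.5973, -0.3972, 0.1543]
orientation: [-1.97, -2.446, 0.0]
contact_force: [-0.5, 0.0, -0.8]
grip_width: 0.0625
gripper_force: 33.3
```

```bash
python3 -c "
from d import *
D(.5882,.2692,.15,86.9)"
```

```text
clk 22.4 phi 102.3 yaw 15.4  shift after yaw mm: 664.9 -45.2 4.3  q7 0.57
```

Emit:
arm_command(plan="0 0 0 7.7;0 0 0 7.7;0.03 -0.002 0 0;0.05 -0.0034 0 0;0.054 -0.0037 0 0;0.054 -0.0037 0 0;0.054 -0.0037 0 0;0.054 -0.0037 0 0;0.054 -0.0037 0 0;0.054 -0.0037 0 0;0.054 -0.0037 0 0;0.054 -0.0037 0 0;0.054 -0.0037 0 0;0.048 -0.003 0 0;0.035 -0.002 0 0;0.016 -0.001 0 0;0 0 0 0;0 0 0 0")

```text
clock: 24.68
tcp_pos: [0.5894, 0.2664, 0.154]
orientation: [2.282, 2.157, -0.003]
contact_force: [-0.2, -0.6, -0.5]
grip_width: 0.0618
gripper_force: 33.3
```

```bash
python3 fl.py w8.png; python3 -c "
from d import *
D(.5882,.2685,.15,86.9)"
```

```text
[ 267  153  101   33 3117] [590.2 318.9] [24.5 78.2] 86.8 0.01563595879002494
[ 129  172  103  115 2150] [478.2 274.7] [96.7 78.7] 87.6 0.015582504167016481
clk 24.7 phi 86.8 yaw -0.1  shift after yaw mm: 2.1 -1.5 4.2  q7 -0.75
```

View pics/w8.png

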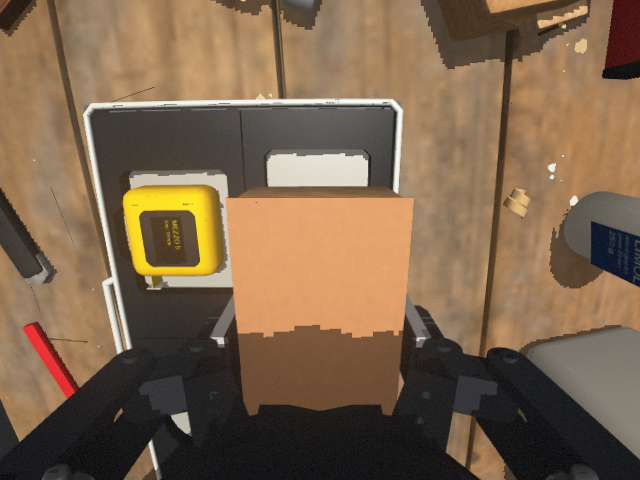

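The block is held over the middle pocket (columns 268–368 at row 170), its far edge just short of it.

Emit:
arm_command(plan="0 -0.0015 0.02 0;0 0 0.035 0;0 0 0.03 0;0 0 0.015 0;0 0 0.005 0;0 0 0 0;0 0 0 0")

```text
clock: 25.6
tcp_pos: [0.5883, 0.2695, 0.0508]
orientation: [2.28, 2.16, 0.003]
contact_force: [-0.0, -0.2, -0.6]
grip_width: 0.0624
gripper_force: 33.3
```

```bash
python3 -c "
from d import *
D(.5877,.2678,.0366,86.9)"
```

```text
clk 25.6 phi 86.9 yaw 0.0  shift after yaw mm: -1.7 -0.5 14.2  q7 -0.80
```

Emit:
arm_command(plan="-0.0017 -0.0005 0.005 0;0 0 0.004 0;0 0 0.003 0;0 0 0.0025 0;0 0 0 0;0 0 0 0")

```text
clock: 26.35
tcp_pos: [0.5869, 0.2674, 0.0365]
orientation: [2.28, 2.16, -0.0]
contact_force: [-4.6, -3.0, 11.7]
grip_width: 0.0622
gripper_force: 34.9
```

Emit:
arm_command(plan="0 0 0 0;0 0 0 0;0 0 0 0", hand=-0.56)

```text
clock: 26.72
tcp_pos: [0.5869, 0.2674, 0.0349]
orientation: [-2.28, -2.161, 0.0]
contact_force: [0.4, -0.2, -0.6]
grip_width: 0.0665
gripper_force: 0.0
```

Emit:
arm_command(plan="0 0 -0.005 0;0 0 -0.01 0;0 0 -0.02 0;0 0 -0.05 0;0 0 -0.06 0;0 0 -0.035 0;0 0 0 0")

```text
clock: 27.6
tcp_pos: [0.5888, 0.2687, 0.2206]
orientation: [2.279, 2.159, 0.013]
contact_force: [-1.5, 0.5, -0.1]
grip_width: 0.0664
gripper_force: 0.0
```

```bash
python3 - <<'E'
import sys; sys.argv=['','w9.png']; exec(open('w.py').read())
m=(P[...,2]>.036)&(P[...,2]<.07)&(abs(P[...,0]-.588)<.06)&(abs(P[...,1]-.268)<.09)
print(rect(m)); 
D(.5224,-.1636,.2,86.9)
V=C=np.load('top0.npz'); Q=cloud('top',V['d'])[320:395,310:385].reshape(-1,3); Q=Q[Q[:,2]>.03]; print('vise x max',np.percentile(Q[:,0],[90,99,100]), 'z of front',np.max(Q[Q[:,0]>.40][:,2]))
E
```

```text
(array([586.6, 267.9]), array([111.5,  62.7]), 86.8, array([ 280,  165,   73,  121, 8406], dtype=int32), array([52.1, 53.5, 54.9]))
clk 27.6 phi 86.9 yaw 0.0  shift after yaw mm: -434.4 -41.9 18.0  q7 -0.73
vise x max [0.40315169 0.42311039 0.42491258] z of front 0.1161208857135787
```

View pics/w9.png

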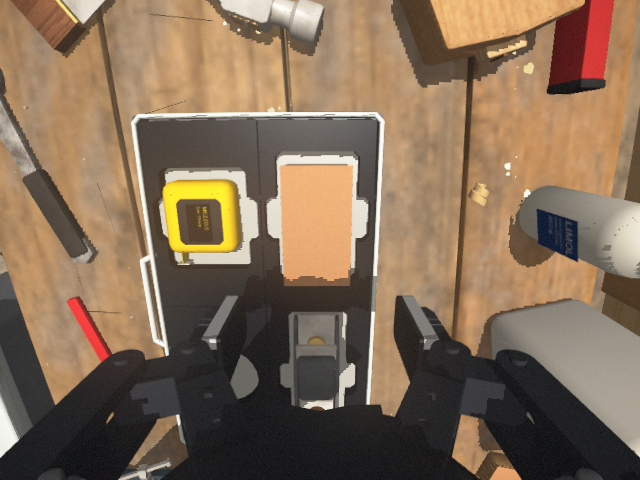

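The block is flat in the middle pocket at (316,225), top at 53.5 mm. The jar is last.

Emit:
arm_command(plan="-0.035 -0.0034 0 0;-0.05 -0.0048 0 0;-0.054 -0.0052 0 0;-0.054 -0.0052 0 0;-0.054 -0.0052 0 0;-0.054 -0.0052 0 0;-0.05 -0.0048 0 0;-0.045 -0.0043 0 0;-0.03 -0.003 0 0;-0.008 -0.001 0 0;0 0 0 0;0 0 0 0", hand=-1)

```text
clock: 29.15
tcp_pos: [0.5218, -0.1618, 0.2149]
orientation: [-2.277, -2.163, -0.001]
contact_force: [0.6, 0.4, 0.6]
grip_width: 0.0853
gripper_force: 0.0
```

```bash
python3 - <<'E'
import sys; sys.argv=['','w10.png']; exec(open('w.py').read())
m=(P[...,2]>.078)&(P[...,2]<.1)&(abs(P[...,0]-.522)<.06)&(abs(P[...,1]+.164)<.06)
print(rect(m)); k,l,st,_=cv2.connectedComponentsWithStats(m.astype(np.uint8)); j=1+np.argmax(st[1:,4]); print(cv2.minEnclosingCircle((P[l==j][:,:2]*1000).astype(np.float32)))
D(.5224,-.1636,.045,86.9)
E
```

```text
(array([ 522.1, -164.1]), array([64.7, 64.6]), 58.3, array([ 280,  199,   82,   80, 5052], dtype=int32), array([83.3, 85.7, 87.1]))
((522.1370849609375, -164.30599975585938), 32.65898132324219)
clk 29.2 phi 87.1 yaw 0.2  shift after yaw mm: -1.7 0.6 170.0  q7 0.06
```

View pics/w10.png

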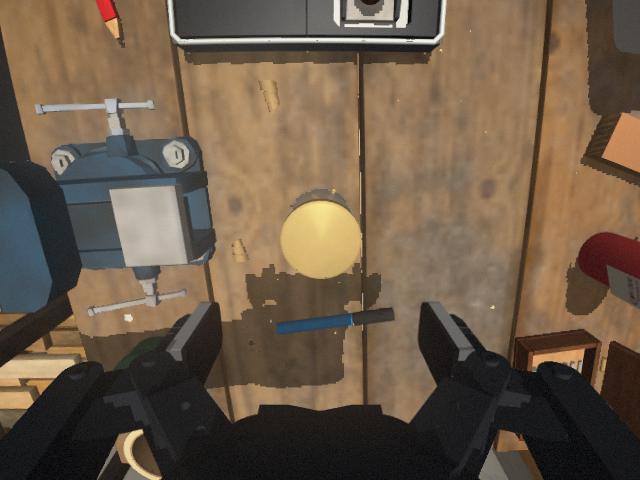

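The lid shows at (320,238) with centre (0.522, −0.164); the vise (210,260) is far enough away.

Emit:
arm_command(plan="-0.0015 0 0.02 0.2;0 0 0.035 0;0 0 0.04 0;0 0 0.035 0;0 0 0.02 0;0 0 0.012 0;0 0 0.005 0;0 0 0 0;0 0 0 0")

```text
clock: 30.32
tcp_pos: [0.5221, -0.1653, 0.0489]
orientation: [2.283, 2.156, 0.001]
contact_force: [0.1, 0.5, -0.4]
grip_width: 0.0852
gripper_force: 0.0
```

Emit:
arm_command(plan="0 0 0 0;0 0 0 0;0 0 0 0;0 0 0 0;0 0 0 0;0 0 0 0", hand=1, grip_force=40)

```text
clock: 31.08
tcp_pos: [0.522, -0.1653, 0.049]
orientation: [2.283, 2.156, 0.001]
contact_force: [-0.9, 0.3, 5.6]
grip_width: 0.0643
gripper_force: 43.5
```

Emit:
arm_command(plan="0 0 -0.005 0;0 0 -0.015 0;0 0 -0.03 0;0 0 -0.03 0;0 0 -0.025 0;0 0 -0.01 0;0 0 0 0;0 0 0 0")

```text
clock: 32.08
tcp_pos: [0.5207, -0.165, 0.1621]
orientation: [-2.283, -2.156, 0.002]
contact_force: [0.0, -0.3, -2.2]
grip_width: 0.0638
gripper_force: 45.2
```

```bash
python3 -c "
from d import *
D(.470,.092,.165,86.9)"
```

```text
clk 32.1 phi 86.7 yaw -0.2  shift after yaw mm: 253.9 -64.5 -2.9  q7 0.04
```

Emit:
arm_command(plan="0.01 -0.0025 0 0;0.02 -0.005 0 0;0.03 -0.0075 0 0;0.033 -0.0085 0 0;0.033 -0.0085 0 0;0.033 -0.0085 0 0;0.033 -0.0085 0 0;0.026 -0.0065 0 0;0.018 -0.0045 0 0;0.01 -0.003 0 0;0.005 -0.0015 0 0;0 0 0 0;0 0 0 0")

```text
clock: 33.7
tcp_pos: [0.4715, 0.0883, 0.163]
orientation: [2.285, 2.155, -0.0]
contact_force: [0.2, -0.4, -2.8]
grip_width: 0.064
gripper_force: 45.1
```

```bash
python3 fl.py w11.png; python3 -c "
from d import *
D(.470,.091,.165,86.9)"
```

```text
[ 249    0  134   47 2414] [477.7 245.1] [31.  95.2] 86.7 0.015761391498062494
[ 210   30   28  155 1180] [405.2 188.2] [109.3  14.4] 86.7 0.022213877766822904
[ 397  124   96  171 2187] [555.1 107.7] [153.7  54.2] 64.8 0.016245953786507394
[ 269  182   97   60 3214] [469.7 106.1] [48.5 80.8] 88.6 0.015658670474494568
clk 33.8 phi 86.6 yaw -0.3  shift after yaw mm: 2.6 -1.7 -1.9  q7 -0.50
```

View pics/w11.png

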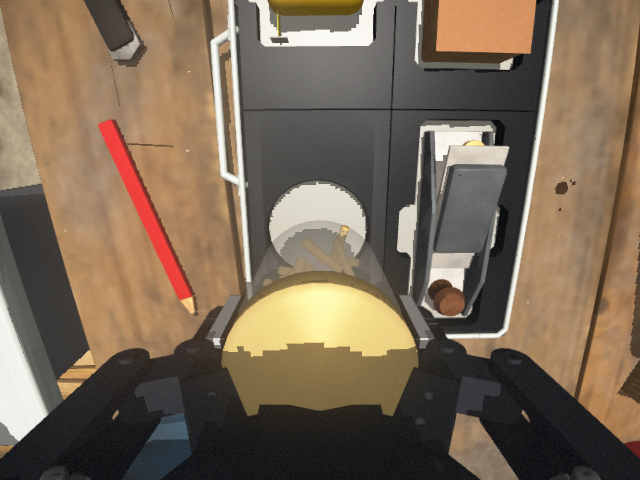

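The jar hangs upright over the round pocket (centre column 318, far edge row 182).

Emit:
arm_command(plan="0.0005 -0.0015 0.01 -0.2;0 0 0.02 0;0 0 0.025 0;0 0 0.02 0;0 0 0.007 0;0 0 0 0;0 0 0 0;0 0 0 0")

```text
clock: 34.75
tcp_pos: [0.4705, 0.0898, 0.0818]
orientation: [2.28, 2.16, 0.002]
contact_force: [0.1, 0.3, -2.5]
grip_width: 0.0641
gripper_force: 45.0
```

```bash
python3 -c "
from d import *
D(.4698,.0905,.065,86.9)"
```

```text
clk 34.8 phi 86.9 yaw 0.0  shift after yaw mm: 0.7 -0.8 16.8  q7 -0.57
```

Emit:
arm_command(plan="0.0005 -0.0005 0.006 0;0 0 0.005 0;0 0 0.003 0;0 0 0.002 0;0 0 0.001 0;0 0 0 0;0 0 0 0")

```text
clock: 35.62
tcp_pos: [0.4694, 0.0902, 0.065]
orientation: [2.28, 2.161, -0.001]
contact_force: [-4.0, -0.8, 10.8]
grip_width: 0.064
gripper_force: 46.2
```

Emit:
arm_command(plan="0 0 0 0;0 0 0 0;0 0 0 0;0 0 0 0", hand=-0.8)

```text
clock: 36.12
tcp_pos: [0.4696, 0.0902, 0.0641]
orientation: [-2.28, -2.161, -0.0]
contact_force: [-0.5, -0.4, -0.8]
grip_width: 0.0766
gripper_force: 0.0
```

Emit:
arm_command(plan="0 0 -0.005 0;0 0 -0.01 0;0 0 -0.02 0;0 0 -0.04 0;0 0 -0.05 0;0 0 -0.05 0;0 0 -0.03 0;-0.05 0 0 0;-0.05 0 0 0;-0.05 0 0 0;-0.03 0 0 0;0 0 0 0")

```text
clock: 37.62
tcp_pos: [0.4593, -0.092, 0.2698]
orientation: [2.285, 2.155, -0.0]
contact_force: [0.3, 0.5, 0.5]
grip_width: 0.0766
gripper_force: 0.0
```

```bash
python3 - <<'E'
import sys; sys.argv=['']; exec(open('w.py').read())
m=(P[...,2]>.09)&(P[...,2]<.12)&(abs(P[...,0]-.47)<.06)&(abs(P[...,1]-.09)<.06)
print(rect(m)); 
im,d=eyes.grab_frame('scene');save(im,'scene1.png')
E
```

```text
(array([468.6,  72.8]), array([29. , 63.7]), 87.2, array([ 278,    0,   83,   44, 2792], dtype=int32), array([ 92.3, 101.6, 103.3]))
```

View pics/scene1.png

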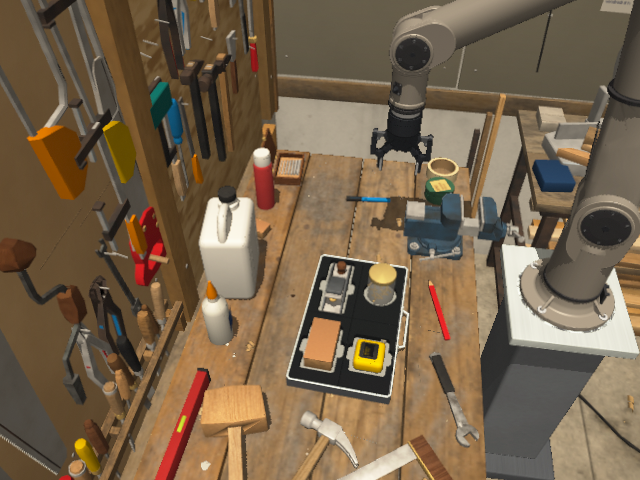

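All four are seated: plane (337,288), jar (381,284) standing with its lid at 102 mm, block (322,343) and tape (370,353). The gripper is clear.

```bash
python3 -c "
from bench import ticket
print(ticket.hand_in())"
```

```text
the job is handed in; nothing more can be done
None
```

The plane, tape, sanding block and jar are each flat in their own pockets, the jar stayed upright, and the job was handed in at about 38 s with the gripper clear.

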